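Shift the sanding spindle into third

ROBOT

A 7-joint arm with a two-finger parallel gripper is mounted at the origin on the work surface. World frame = base frame: x ahead of the robot, y to its left, z up, the work surface at z = 0. Lengths are in m, angles in rad, forces in N, time in s.
With the tool pointing down it reaches from about 0.425 to 0.925 m from the base axis. Payload 6.8 kg.
Tool frame: the origin (TCP) lies at the very end of the fingers, on their centre line; the grasp point (between the pads) lies 19 mm behind it; z points along the fingers, y is the line along which they close (so a half turn about z gives the same grasp; the last joint's range is limited). The gripper opens to 85 mm and grips with 20 to 120 N. Pads are 22 mm wide; open, the fingers measure 114 mm over their backs; the gripper's body (76 mm by 85 mm) begins 54 mm behind the grasp point. The pads swing forward as they close: fully open they stand 13 mm farther back than shut.
Start: joints at [-1.446, 0.477, 0.022, 1.555, -0.011, 1.109, -0.083], TCP at [0.156, 0.657, 0.231] pointing down, gripper open.
Joint ranges: [-2.96, 2.96], [-0.34, 2.1], [-1.41, 1.46], [0.24, 2.44], [-1.37, 4.51], [0.17, 1.92], [-2.96, 2.96]. Speed limits (rad/s): [2.39, 2.39, 3.14, 3.14, 3.14, 3.14, 3.14].

INTERFACE

Orientations are given as a rotation vector (axis times angle).
In Python, from bench import r gives the robot as it stands.
- The arm moves only by the tool play_rows, never from a script. Its argument "targets" is text: rows parted by semicolons, each of 5 numbers parted by spaces: the closure, from -1 (fully open) to 1 (shut), then the shift along the tool's x, y, z in m, then the turn about the tool's z in rad. In form: gripper dx dy dz spin; .... A call has 1 to 8 rows; each row is the pose to reach, as a shift and turn from the pose commanded when the call began, along the tool's axes at that moment; what a row does not reach only later rows make up. A row lasts 1/12 s, in which the tool goes at most 41.7 mm and 7.16 degrees, less where a joint would pass 70% of its speed; a pose out of reach is approached as far as the arm can. A call with a gripper value outside its range is refused whole. The fingers move at their own pace and stop on an object; "squeeze" is the grip in N (left out, the last holds). Time passes only in rows, so rows that repeat a pose let the fingers close. It gives the time, the measured TCP pose, the force, the opening and the grip force at its end, in the units of the state.
- r.get_obs(): the state, without advancing time (a new reading comes with each control period).
- r.grab_frame(name): name is "side" or "top"; returns the picture (480x640x3 uint8, red, green, blue); there is no depth.
- r.camera_info(name): a dict with "fov_y" (degrees; the focal length in pixels is half the picture's height over the tangent of half this angle, whatever the lens; pixels are square), "cx", "cy" (the principal point, pixels), "k1" (the pictures are not rectified: a ray, as slopes to the right and down, at radius r is drawn at 1 + k1 r^2 times it, then the intrinsics apply), "position" and "rotation" of the camera in the world. Camera axes: x right, y down, z forward; pixel columns grow to the right and rows downward; lengths in m; the calibration is good to about 2 mm. A picture is of the moment at which its call begins. camera_info takes no time and is no camera call.
- r.hand_in(): hands the job in; it is judged then, once.
The state is a dict: "clock": time; "joints": joint angles; "qvel": joint speeds; "tau": joint torques, N m; "tcp_pos": TCP position; "orientation": TCP orientation; "contact_force": force on the tool from outside, world axes, zero at the start; "moment": the same for the moment, N m; "grip_width": finger opening in m; "gripper_force": force on a finger pad.
Only numpy, scipy, OpenCV 4.12 (cv2) and the standard library are available. Lean on these libraries where they do the work, as an engineer would, in place of code of your own. Each camera call takes 0.05 s, during which the arm holds its last target. There are 200 camera calls.

TASK

Change the sanding spindle's gearbox into third gear: with the fingertips or the outside of the fingers, push the red gear knob along its H-shaped gate - into the middle lane if it is not there yet, across to the right, then forward, away from the robot, fully home in the far right slot, the one with the green three-dot plate. Only push the knob: do not lift it, do not ram it hard against the gate, and leave the glue bottle, the spare sanding cone and the spanner where they are. Let the lever go when it is in third.

Things in the scene. Friction and masses are not known exactly. Their poses are not given: they have to be found in the camera images.
- gearbox: Blue gearbox fixed to the bench, 200 x 180 x 100 mm (x, y, z); origin: centre of its underside, on the bench. Its x is 'forward' (away from the robot, turned up to 0.45 rad either way), y left, z up. On its far side (x 100 to 270 mm) a grey motor up to 125 mm high with a black box up to 145 mm; on its left (x 10 to 70, y 90 to 205 mm) a sanding cone on a shaft, up to 90 mm high.
- gate (a point): Centre of the top face of the aluminium gate plate (130 x 130 mm, top 120 mm above the bench) over the gearbox origin; axes as the gearbox. Its H opening: two slots along x, centred 17 mm left and right (y = +17, -17 mm), 18 mm wide, from x = -30 to 30 mm, joined by a middle lane 22 mm wide (x = -11 to 11 mm). The tongues between the slots end square, with 3 mm round corners.
- third (a point): Centre of the green plate with three white dots at the end of the third slot, on top of the gate plate, 47 mm forward and 23 mm right of the gate's centre. The other slot ends have black plates: first far left (1 dot), second near left (2), fourth near right (4).
- across (a joint): Sideways tilt of the lever, rad, about gearbox x, pivot on the gearbox axis 45 mm above the bench: -0.26 fully left, +0.26 fully right; in the left/right column beyond -0.20/+0.20. Starts in the left column. Stiff by friction (about 3 N at the knob), stays where left, no spring. The gate blocks crossing unless fore is near 0 (within about 0.07; the round corners guide it in from about 0.1).
- fore (a joint): Forward tilt of the lever, rad, same pivot: +0.30 fully forward (stop), 0 middle lane, -0.30 fully back (stop); starts anywhere between. Same friction, no spring. Knob centre in the gearbox frame, m: x = 0.145 sin(fore), y = -0.145 cos(fore) sin(across), z = 0.045 + 0.145 cos(fore) cos(across).
- lift (a joint): How far the knob is pulled up along the lever, m: 0 is down. A spring holds it down with 10 N; 13 N lifts it 6 mm (a lock-out for reverse, not to be used here).
- knob (a point): Centre of the red knob on top of the lever: an upright cylinder 34 mm in diameter, 44 mm high, its axis along the lever, 22 mm above and below this point (lever upright: 168 to 212 mm above the bench). The bare steel rod below it is 12 mm thick.
- glue: Yellow glue bottle, 52 mm in diameter, 130 mm high, standing beside the gearbox on the left; origin at the centre of its underside. Must stay put.
- cone: Spare brick-red sanding cone, 56 mm in diameter at its foot, 75 mm high, standing beside the gearbox on the right; origin at the centre of its underside. Must stay put.
- spanner: Steel spanner 160 mm long lying on the bench on the right of the gearbox; origin at its middle, x along it. Must stay put.

How it is judged:
On the way:
1. the lever has crossed the middle lane to the right column (across above 0.15 rad, fore not yet above 0.22) (value of joint across above 0.15 rad and value of joint fore below 0.22 rad).
At the end, for the whole second after the job is handed in: The lever rests in the far right (third) slot, pushed to within 0.05 rad (7 mm at the knob) of its forward stop (fore above 0.25 rad, across above 0.18 rad), with the knob down (lift below 3 mm) (value of joint across above 0.18 rad and value of joint fore above 0.25 rad and value of joint lift below 0.003 m and velocity of joint fore between -0.05 and 0.05 rad/s); the robot touches nothing.
It fails at once if the knob was lifted (more than 6 mm) (value of joint lift above 0.006 m).
It fails at once if the lever was rammed (more than 60 N) (contact force between any of the fingers, the arm and fore above 60 N).
It fails at once if the glue bottle was moved more than 30 mm (distance of glue from where it was at the start of the episode above 0.03 m).
It fails at once if the spare cone was moved more than 30 mm (distance of cone from where it was at the start of the episode above 0.03 m).
It fails at once if the spanner was moved more than 30 mm (distance of spanner from where it was at the start of the episode above 0.03 m).
It also fails if it takes over 54 s, if anything falls off the work surface, if the arm or the gripper's body presses on something with over 40 N, if the wrist force passes 120 N, or if a joint passes its speed limit or range.

## Working session

There is one attempt and no reset: what is moved stays moved. The work goes in short steps, Python scripts to look and compute and a tool call to move; the robot and the scene stay as the last step left them, time stands still between calls to the robot, and variables do not carry over. Pictures are saved under pics/ and viewed, at most 10 in all, crops included, and the job is handed in when it is done.

Besides the shell and the picture viewer there is one more tool, called after "Request:" as name(argument=value, ...) on one line, values as JSON. play_rows: Moves the arm, as the interface text tells. Its arguments: {"type":"object","properties":{"targets":{"type":"string"},"squeeze":{"type":"number"}},"required":["targets"]}

```bash
mkdir -p pics; ls; python3 - <<'E'
from bench import r
import cv2
for n in("side","top"):
    cv2.imwrite(f"pics/{n}0.png",r.grab_frame(n)[:,:,::-1]); print(n,r.camera_info(n))
print(r.get_obs())
E
```

```text
pics
side {'fov_y': 49.695099980697755, 'cx': 318.85797634237565, 'cy': 239.34988047691255, 'k1': -0.027000145207848988, 'position': array([ 0.42394468, -0.79943108,  0.71217879]), 'rotation': array([-2.1667157 ,  0.21164108, -0.14421798])}
top {'fov_y': 57.5784207564467, 'cx': 321.1740137178499, 'cy': 245.2023744584875, 'k1': -0.030431089347361256, 'position': array([ 0.46694069, -0.00574639,  0.82732344]), 'rotation': array([-2.2125523 ,  1.99446122, -0.20122038])}
{'clock': 0.1, 'joints': array([-1.44610775,  0.47772134,  0.02237744,  1.55633021, -0.01152321,
        1.10930514, -0.08309579]), 'qvel': array([-1.13053982e-03, -1.25706255e-03, -4.71581507e-04, -1.76093264e-03,
        2.10038727e-03, -1.21147437e-05, -2.64990880e-03]), 'tau': array([ 4.04892067e-03, -5.97765970e+01,  1.61349837e+00, -2.81953257e+01,
        1.28374199e-02,  5.04495096e-03,  1.25832946e-05]), 'tcp_pos': array([0.15562032, 0.65627683, 0.23043044]), 'orientation': array([-3.64855582e-01, -3.12025626e+00,  2.56623393e-03]), 'contact_force': array([ 0.5356128 ,  0.58044723, -0.21240891]), 'moment': array([ 0.01343378, -0.02297254, -0.07046472]), 'gripper_force': 0.0, 'grip_width': 0.08550166120643235}
```

View pics/side0.png

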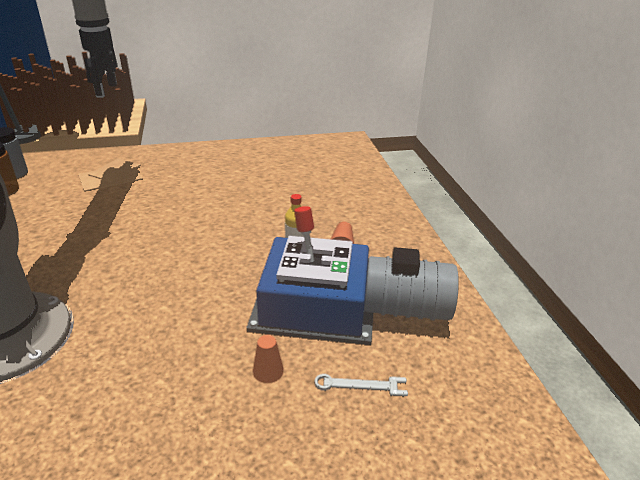

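View pics/top0.png

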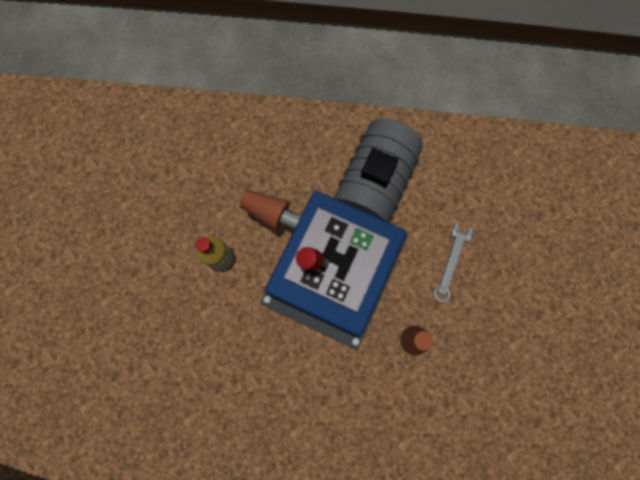

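Side view: knob is at about (304,219) and the green plate at about (339,267). Top view: knob (309,259), green plate (361,239), glue (212,250), spare cone (417,340), spanner (452,265). The gearbox is turned clockwise and the lever is in the left column, slightly back.

```bash
cat > h.py <<'E'
import numpy as np, cv2
from scipy.spatial.transform import Rotation as R
from bench import r
def cam(n):
    c=r.camera_info(n); f=240/np.tan(np.radians(c['fov_y'])/2)
    return c,f,R.from_rotvec(c['rotation'])
def ray(n,uv):
    c,f,Rm=cam(n); d=np.array([(uv[0]-c['cx'])/f,(uv[1]-c['cy'])/f]); s=d.copy()
    for _ in range(20): s=d/(1+c['k1']*(s@s))
    v=Rm.apply([s[0],s[1],1]); return c['position'],v/np.linalg.norm(v)
def onz(n,uv,z):
    p,v=ray(n,uv); return p+v*(z-p[2])/v[2]
def tri(a,b):
    (p,u),(q,v)=ray("side",a),ray("top",b)
    t=np.linalg.lstsq(np.c_[u,-v],q-p,rcond=None)[0]; x,y=p+u*t[0],q+v*t[1]
    return (x+y)/2,np.linalg.norm(x-y)
def blob(img,lo,hi,box,big=True):
    h=cv2.cvtColor(img,cv2.COLOR_RGB2HSV); m=cv2.inRange(h,lo,hi)
    x0,y0,x1,y1=box; k=np.zeros_like(m);k[y0:y1,x0:x1]=m[y0:y1,x0:x1]
    return max(cv2.findContours(k,cv2.RETR_EXTERNAL,cv2.CHAIN_APPROX_NONE)[0],key=cv2.contourArea)
def cen(c):
    M=cv2.moments(c); return np.array([M['m10'],M['m01']])/M['m00']
GREEN=((45,90,40),(85,255,255)); RED=((0,190,60),(4,255,255))
E
python3 - <<'E'
from h import *
I={n:cv2.imread(f"pics/{n}0.png")[:,:,::-1].copy() for n in("side","top")}
g={}
for n,b in(("side",(320,250,360,285)),("top",(340,220,385,260))):
    c=blob(I[n],*GREEN,b); (u,_,_)=cv2.minAreaRect(c); g[n]=u; print(n,"green",u,cv2.contourArea(c),onz(n,u,.12))
print("tri green",tri(g['side'],g['top']))
# gate plate: outer outline of whitish
c=blob(I['top'],(0,0,110),(180,60,255),(270,195,400,325)); hull=cv2.convexHull(c)
q=cv2.approxPolyDP(hull,8,True)[:,0]; print("corners",q.tolist())
P=np.array([onz('top',x,.12)[:2] for x in q]);print(P.round(4).tolist())
mr=cv2.minAreaRect((P*1000).astype(np.float32));
W=np.array([onz('top',x[0],.12)[:2]*1000 for x in hull],np.float32);print("rect",cv2.minAreaRect(W))
# blue box top z=.1
c=blob(I['top'],(100,120,60),(130,255,255),(250,180,420,340));W=np.array([onz('top',x[0],.1)[:2]*1000 for x in c],np.float32);print("box",cv2.minAreaRect(W))
k={}
for n,b in(("side",(290,204,318,236)),("top",(290,240,330,275))):
    c=blob(I[n],*RED,b); k[n]=cen(c); print(n,"knob",k[n],cv2.boundingRect(c),cv2.contourArea(c),I[n][int(k[n][1]),int(k[n][0])])
print(tri(k['side'],k['top']))
for nm,uv,z in(("glue",(203,245),.13),("cone",(424,342),.075),("sp",(452,265),0),("sp",(442,295),0),("sp",(462,232),0)): print(nm,onz('top',uv,z))
print(cam('top')[2].as_matrix().round(2))
E
```

```text
side green (338.7384948730469, 266.09234619140625) 119.5 [ 0.63346443 -0.05327674  0.12      ]
top green (361.23968505859375, 238.47259521484375) 87.5 [ 0.63188244 -0.0521736   0.12      ]
tri green (array([ 0.6329244 , -0.0523165 ,  0.11910611]), np.float64(0.0016298470331022404))
corners [[318, 208], [388, 240], [357, 310], [285, 278]]
[[0.6768, 0.0248], [0.6339, -0.0966], [0.5139, -0.0555], [0.5533, 0.0658]]
rect ((594.8438110351562, -14.858375549316406), (131.52493286132812, 131.31459045410156), 70.8890609741211)
box ((594.2782592773438, -15.199722290039062), (176.337890625, 196.50430297851562), 70.89948272705078)
side knob [308.66666667 207.33333333] (307, 207, 3, 2) 0.5 [225  62  55]
top knob [308.63343558 258.13445808] (298, 249, 25, 20) 326.0 [132  32  30]
(array([0.58269236, 0.02596345, 0.20509825]), np.float64(0.014919689079950142))
glue [0.59203968 0.20498172 0.13      ]
cone [ 0.47510588 -0.17572056  0.075     ]
sp [ 0.62581876 -0.23793348  0.        ]
sp [ 0.56634868 -0.22157382  0.        ]
sp [ 0.69303677 -0.25462685  0.        ]
[[ 0.1  -0.97  0.2 ]
 [-0.99 -0.1   0.03]
 [-0.   -0.2  -0.98]]
```

```bash
cat >> h.py <<'E'
C=np.array([.5945,-.015]); YAW=-.333
G=np.array([[np.cos(YAW),-np.sin(YAW)],[np.sin(YAW),np.cos(YAW)]])
def gb(p): return np.r_[G.T@(np.asarray(p)[:2]-C),p[2]]
def wd(p): return np.r_[G@np.asarray(p[:2])+C,p[2]]
def knob(tag=None):
    k={}
    for n,b in(("side",(270,190,345,250)),("top",(280,215,370,300))):
        im=r.grab_frame(n) if tag else cv2.imread(f"pics/{n}0.png")[:,:,::-1].copy()
        if tag: cv2.imwrite(f"pics/{n}{tag}.png",im[:,:,::-1])
        c=blob(im,(0,150,50),(6,255,255),b) ; k[n]=cen(c); print(n,k[n].round(1),cv2.boundingRect(c))
    p,e=tri(k['side'],k['top']); print("knob gb",gb(p).round(4),"err",round(e,4))
def go(*p):
    o=r.get_obs(); T=R.from_rotvec(o['orientation'])
    print("t",round(o['clock'],2),"tcp gb",gb(o['tcp_pos']).round(4),"F gb",(G.T@o['contact_force'][:2]).round(1),o['contact_force'][2].round(1))
    x=T.as_matrix()[:2,0]; a=np.arctan2(*(-x)[::-1]); print("spin",round(a-YAW,4))
    for q in p: print(q,"shift",T.inv().apply(wd(q)-o['tcp_pos']).round(4))
E
python3 -c "
from h import *
knob(); go((-.07,.036,.231))"
```

```text
side [304.4 218.2] (295, 206, 19, 26)
top [309.2 258.4] (297, 248, 27, 22)
knob gb [-0.0268  0.035   0.1818] err 0.0035
t 0.1 tcp gb [-0.6342  0.4909  0.2304] F gb [0.3 0.7] -0.2
spin 0.1002
(-0.07, 0.036, 0.231) shift [-5.159e-01 -5.091e-01  3.000e-04]
```

Request:
play_rows(targets="1 -0.028 -0.028 0 0.1; 1 -0.056 -0.056 0 0.1; 1 -0.084 -0.084 0 0.1; 1 -0.112 -0.112 0 0.1; 1 -0.14 -0.14 0 0.1; 1 -0.168 -0.168 0 0.1; 1 -0.196 -0.196 0 0.1; 1 -0.224 -0.224 0 0.1")

```text
clock: 0.77
tcp_pos: [0.3225, 0.3851, 0.2311]
orientation: [-0.52, -3.098, 0.001]
contact_force: [0.5, -0.2, -0.4]
grip_width: 0.0001
gripper_force: 0.0
```

```bash
python3 -c "
from h import *
go((-.08,.036,.231))"
```

```text
t 0.77 tcp gb [-0.3879  0.2892  0.2311] F gb [ 0.5 -0. ] -0.4
spin 0.0003
(-0.08, 0.036, 0.231) shift [-3.078e-01 -2.533e-01  1.000e-04]
```

Request:
play_rows(targets="1 -0.03 -0.025 0 0; 1 -0.06 -0.05 0 0; 1 -0.09 -0.075 0 0; 1 -0.12 -0.1 0 0; 1 -0.15 -0.125 0 0; 1 -0.18 -0.15 0 0; 1 -0.21 -0.175 0 0; 1 -0.24 -0.2 0 0")

```text
clock: 1.43
tcp_pos: [0.4839, 0.1179, 0.2313]
orientation: [-0.52, -3.098, -0.0]
contact_force: [1.1, 0.9, -1.0]
grip_width: 0.0
gripper_force: 0.0
```

Request:
play_rows(targets="1 -0.02 -0.02 0.01 0; 1 -0.04 -0.04 0.03 0; 1 -0.05 -0.05 0.05 0; 1 -0.05 -0.05 0.055 0; 1 -0.05 -0.05 0.055 0; 1 -0.05 -0.05 0.055 0")

```text
clock: 1.93
tcp_pos: [0.514, 0.0571, 0.1763]
orientation: [-0.519, -3.097, -0.0]
contact_force: [0.0, 0.4, -0.9]
grip_width: -0.0004
gripper_force: 0.0
```

```bash
python3 -c "
from h import *
knob('1');go((-.07,.036,.175),(-.03,.036,.175))"
```

```text
side [304.1 218.1] (295, 206, 19, 25)
top [315.8 259.1] (310, 249, 14, 20)
knob gb [-0.0253  0.0248  0.1885] err 0.0022
t 2.03 tcp gb [-0.0993  0.0426  0.1771] F gb [-0.5 -0.7] 0.5
spin 0.0023
(-0.07, 0.036, 0.175) shift [-0.0292 -0.0066  0.0021]
(-0.03, 0.036, 0.175) shift [-0.0692 -0.0067  0.0021]
```

View pics/side1.png

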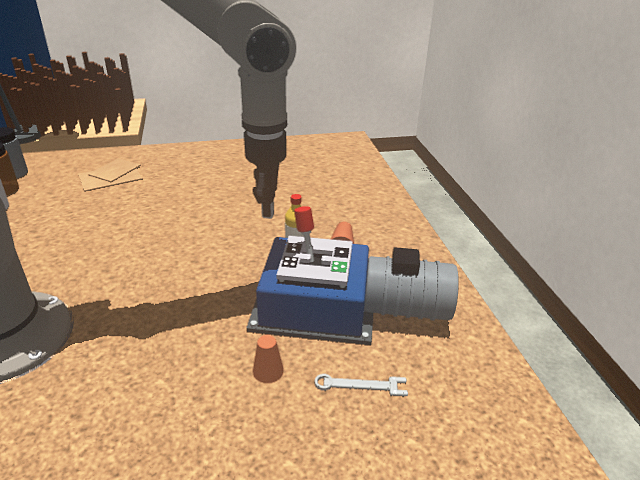

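The shut fingers (tip at about (267,215)) are behind the knob (304,218) at the right height, and nothing has moved. Next I push forward gently.

Request:
play_rows(targets="1 -0.015 -0.006 0.002 0; 1 -0.03 -0.006 0.002 0; 1 -0.04 -0.006 0.002 0; 1 -0.045 -0.006 0.002 0; 1 -0.05 -0.006 0.002 0; 1 -0.055 -0.006 0.002 0; 1 -0.06 -0.006 0.002 0; 1 -0.06 -0.006 0.002 0")

```text
clock: 2.7
tcp_pos: [0.5698, 0.0311, 0.1744]
orientation: [0.52, 3.098, 0.001]
contact_force: [-1.6, 2.2, 1.0]
grip_width: 0.0
gripper_force: 1.1
```

```bash
python3 -c "
from h import *
knob('2');go((-.028,.036,.175))"
```

```text
side [312.9 218.1] (305, 206, 17, 25)Traceback (most recent call last):
  File "<string>", line 3, in <module>
    knob('2');go((-.028,.036,.175))
    ~~~~^^^^^
  File "h.py", line 33, in knob
    c=blob(im,(0,150,50),(6,255,255),b) ; k[n]=cen(c); print(n,k[n].round(1),cv2.boundingRect(c))
  File "h.py", line 20, in blob
    return max(cv2.findContours(k,cv2.RETR_EXTERNAL,cv2.CHAIN_APPROX_NONE)[0],key=cv2.contourArea)
ValueError: max() iterable argument is empty
```

```bash
cat >> h.py <<'E'
def sknob(im,n="side",box=(270,190,380,250)):
    "ray x knob sphere (radius .145 about the pivot) -> fore, across"
    c=blob(im,(0,150,50),(6,255,255),box); uv=cen(c); p,v=ray(n,uv); d=p-np.r_[C,.045]
    b=d@v; t=-b-np.sqrt(max(b*b-d@d+.145**2,0)); q=gb(p+t*v); t2=-b+np.sqrt(max(b*b-d@d+.145**2,0)); q2=gb(p+t2*v)
    print(n,uv.round(1),cv2.boundingRect(c),"knob near",q.round(4),"far",q2.round(4))
    return q
def side(tag):
    im=r.grab_frame("side"); cv2.imwrite(f"pics/side{tag}.png",im[:,:,::-1]); return sknob(im)
E
python3 -c "
from h import *
for t in '012': sknob(cv2.imread(f'pics/side{t}.png')[:,:,::-1].copy())
go((-.028,.036,.175))"
```

```text
side [304.4 218.2] (295, 206, 19, 26) knob near [-0.0246  0.0319  0.1843] far [-0.0354  0.1066  0.1368]
side [304.1 218.1] (295, 206, 19, 25) knob near [-0.0253  0.0322  0.1841] far [-0.036   0.1061  0.137 ]
side [312.9 218.1] (305, 206, 17, 25) knob near [-0.0083  0.0318  0.1862] far [-0.0183  0.1119  0.1354]
t 2.8 tcp gb [-0.0389  0.0352  0.1742] F gb [-1.   0.8] -0.5
spin 0.0004
(-0.028, 0.036, 0.175) shift [-0.0109  0.0008 -0.0008]
```

Request:
play_rows(targets="1 -0.004 0 0 0; 1 -0.008 0 0 0; 1 -0.01 0 0 0; 1 -0.01 0 0 0; 1 -0.01 0 0 0")

```text
clock: 3.22
tcp_pos: [0.5788, 0.0274, 0.1743]
orientation: [0.521, 3.098, -0.0]
contact_force: [-1.0, 2.1, 1.1]
grip_width: 0.0001
gripper_force: 0.8
```

```bash
python3 -c "
from h import *
side('3');go()"
```

```text
side [317.7 218.1] (310, 206, 17, 25) knob near [0.0007 0.0332 0.1861] far [-0.0084  0.1128  0.1357]
t 3.27 tcp gb [-0.0288  0.0349  0.1742] F gb [-1.6  0.5] 1.6
spin 0.0
```

Request:
play_rows(targets="1 0.02 0 0 0; 1 0.035 0.005 0 0; 1 0.035 0.04 0 0; 1 0.035 0.06 0 0; 1 0.02 0.06 0 0; 1 -0.01 0.06 0 0; 1 -0.029 0.06 0 0; 1 -0.029 0.06 0 0")

```text
clock: 3.93
tcp_pos: [0.6293, 0.0722, 0.1746]
orientation: [0.524, 3.093, -0.002]
contact_force: [0.6, 0.3, 0.9]
grip_width: -0.0001
gripper_force: 0.0
```

```bash
python3 -c "
from h import *
side('4');go((0,.068,.172),(0,0,.172))"
```

```text
side [317.6 218.2] (310, 206, 17, 25) knob near [0.0005 0.0328 0.1862] far [-0.0086  0.113   0.1354]
t 3.98 tcp gb [0.0022 0.0939 0.1742] F gb [-1.1 -0.2] -0.3
spin -0.0022
(0, 0.068, 0.172) shift [ 0.0022 -0.0259  0.0022]
(0, 0, 0.172) shift [ 0.002  -0.0939  0.0023]
```

Request:
play_rows(targets="1 0.001 -0.015 0.002 0; 1 0.001 -0.024 0.002 0; 1 0.001 -0.03 0.002 0; 1 0.001 -0.036 0.002 0; 1 0.001 -0.042 0.002 0; 1 0.001 -0.048 0.002 0; 1 0.001 -0.052 0.002 0; 1 0.001 -0.052 0.002 0")

```text
clock: 4.65
tcp_pos: [0.6076, 0.0248, 0.1727]
orientation: [0.522, 3.097, -0.0]
contact_force: [-0.1, 0.3, 2.9]
grip_width: 0.0002
gripper_force: 1.8
```

```bash
python3 -c "
from h import *
side('5');go((0,0,.172))"
```

```text
side [316.  223.5] (308, 211, 17, 26) knob near [0.0006 0.0086 0.1897] far [-0.0134  0.1276  0.1126]
t 4.7 tcp gb [-0.0008  0.0419  0.1725] F gb [-1.1 -0.2] 4.9
spin -0.0008
(0, 0, 0.172) shift [-0.0008 -0.0419  0.0006]
```

View pics/side5.png

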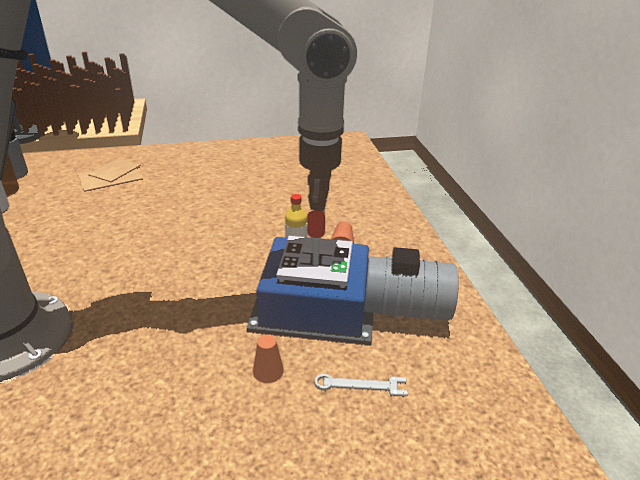

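The knob (316,223) has reached the middle of the lane, nearly upright, with the fingers behind it on the left. I keep pushing right.

Request:
play_rows(targets="1 0 -0.006 0 0; 1 0 -0.012 0 0; 1 0 -0.018 0 0; 1 0 -0.024 0 0; 1 0 -0.03 0 0; 1 0 -0.035 0 0; 1 0 -0.039 0 0; 1 0 -0.039 0 0")

```text
clock: 5.37
tcp_pos: [0.5948, -0.0118, 0.1722]
orientation: [0.522, 3.098, -0.001]
contact_force: [0.7, 2.6, 1.1]
grip_width: 0.0001
gripper_force: 0.7
```

```bash
python3 -c "
from h import *
side('6');go((0,-.006,.172))"
```

```text
side [313.1 235.7] (305, 223, 17, 27) knob near [ 0.0002 -0.0286  0.1872] far [-0.0207  0.1411  0.0712]
t 5.42 tcp gb [-0.001   0.0033  0.172 ] F gb [-0.5  0. ] 0.9
spin -0.0005
(0, -0.006, 0.172) shift [-0.001  -0.0093 -0.    ]
```

Request:
play_rows(targets="1 0 -0.002 0 0; 1 0 -0.004 0 0; 1 0 -0.006 0 0; 1 0 -0.007 0 0; 1 0 -0.007 0 0")

```text
clock: 5.83
tcp_pos: [0.5922, -0.0176, 0.1719]
orientation: [-0.52, -3.097, 0.0]
contact_force: [1.5, 2.8, -1.0]
grip_width: 0.0004
gripper_force: 0.9
```

```bash
python3 -c "
from h import *
side('7');go((0,-.006,.172))"
```

```text
side [312.7 237.5] (304, 225, 18, 25) knob near [ 1.000e-04 -3.310e-02  1.862e-01] far [-0.0217  0.1419  0.0658]
t 5.88 tcp gb [-0.0013 -0.0031  0.172 ] F gb [0.4 1.3] -0.7
spin 0.0001
(0, -0.006, 0.172) shift [-0.0013 -0.0029 -0.    ]
```

Request:
play_rows(targets="1 0 0.02 0 0; 1 0 0.035 0 0; 1 0.02 0.035 0 0; 1 0.045 0.035 0 0; 1 0.065 0.03 0 0; 1 0.065 0 0 0; 1 0.065 -0.03 0 0; 1 0.065 -0.033 0 0")

```text
clock: 6.55
tcp_pos: [0.5182, -0.0324, 0.1724]
orientation: [-0.528, -3.096, 0.004]
contact_force: [-0.4, -1.0, -0.1]
grip_width: -0.0001
gripper_force: 0.0
```

```bash
python3 -c "
from h import *
side('8');go((-.028,-.036,.172))"
```

```text
side [312.6 236.1] (304, 225, 18, 25) knob near [-0.0004 -0.0298  0.1869] far [-0.0217  0.1412  0.0698]
t 6.6 tcp gb [-0.0661 -0.0396  0.1725] F gb [-0.4  0.3] 0.1
spin -0.0045
(-0.028, -0.036, 0.172) shift [-0.038   0.0038  0.0005]
```

View pics/side8.png

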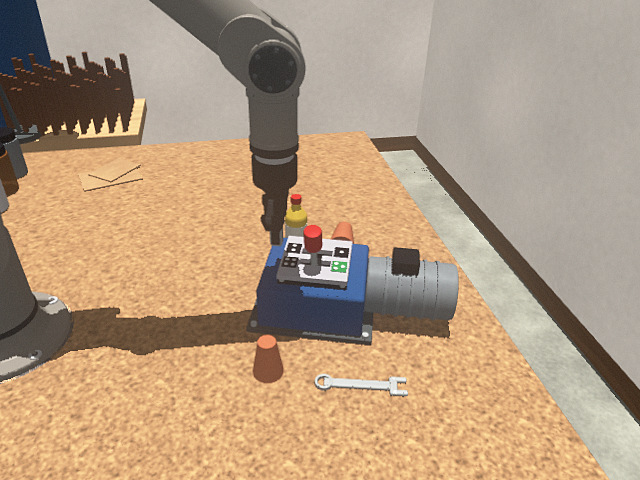

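The lever leans right (knob (312,238)), in the right column, with the fingers clear behind it. Now I push forward.

Request:
play_rows(targets="1 -0.02 0 0 0; 1 -0.034 0 0 0; 1 -0.04 0 0 0; 1 -0.046 0 0 0; 1 -0.052 0 0 0; 1 -0.058 0 0 0; 1 -0.062 0 0 0; 1 -0.062 0 0 0")

```text
clock: 7.27
tcp_pos: [0.5796, -0.0473, 0.1721]
orientation: [0.52, 3.098, 0.0]
contact_force: [-1.8, 2.7, 0.7]
grip_width: 0.0003
gripper_force: 1.0
```

```bash
python3 -c "
from h import *
side('9');go((.015,-.036,.172))"
```

```text
side [326.9 237.4] (318, 227, 20, 23) knob near [ 0.0252 -0.0272  0.1852] far [0.0098 0.1427 0.0689]
t 7.32 tcp gb [-0.0038 -0.0355  0.1721] F gb [-1.8  0.4] 0.3
spin 0.0004
(0.015, -0.036, 0.172) shift [-0.0188 -0.0005  0.0001]
```

It is in the slot with low force. I continue to the stop, slowly.

Request:
play_rows(targets="1 -0.004 0 0 0; 1 -0.008 0 0 0; 1 -0.012 0 0 0; 1 -0.015 0 0 0; 1 -0.017 0 0 0; 1 -0.017 0 0 0")

```text
clock: 7.82
tcp_pos: [0.5953, -0.0538, 0.1721]
orientation: [-0.521, -3.098, 0.001]
contact_force: [-2.1, 0.1, -1.3]
grip_width: 0.0002
gripper_force: 1.0
```

```bash
python3 -c "
from h import *
side('10');go((.015,-.036,.172))"
```

```text
side [338.6 239.3] (327, 229, 22, 21) knob near [ 0.0462 -0.0231  0.1805] far [0.036  0.1383 0.0696]
t 7.87 tcp gb [ 0.0134 -0.0364  0.1722] F gb [-1.   0.4] -0.0
spin -0.0003
(0.015, -0.036, 0.172) shift [-0.0016  0.0004  0.0002]
```

Request:
play_rows(targets="1 -0.001 0 0 0; 1 -0.002 0 0 0; 1 -0.003 0 0 0; 1 -0.003 0 0 0")

```text
clock: 8.2
tcp_pos: [0.5974, -0.0543, 0.1721]
orientation: [-0.52, -3.097, 0.0]
contact_force: [-4.5, 1.0, 0.0]
grip_width: 0.0
gripper_force: 1.9
```

```bash
python3 -c "
from h import *
side('11');go((.015,-.036,.172))"
```

```text
side [339.3 239.5] (327, 230, 23, 20) knob near [ 0.0476 -0.0229  0.1801] far [0.0377 0.1378 0.0696]
t 8.25 tcp gb [ 0.0156 -0.0362  0.1721] F gb [-5.  -0.7] -0.6
spin 0.0
(0.015, -0.036, 0.172) shift [0.0006 0.0002 0.0001]
```

Request:
play_rows(targets="1 -0.001 0 0 0; 1 -0.002 0 0 0; 1 -0.002 0 0 0")

```text
clock: 8.5
tcp_pos: [0.5982, -0.0546, 0.1718]
orientation: [-0.52, -3.094, -0.0]
contact_force: [-8.1, 1.5, 1.3]
grip_width: -0.0
gripper_force: 4.0
```

```bash
python3 -c "
from h import *
go()"
```

```text
t 8.5 tcp gb [ 0.0164 -0.0362  0.1718] F gb [-8.1 -1.2] 1.3
spin 0.0002
```

The force is rising while the tip hardly advances, so the lever is on its stop. I back off and look.

Request:
play_rows(targets="1 0.01 0 0 0; 1 0.04 0 0 0; 1 0.08 0 0 0; 1 0.12 0 0 0; 1 0.15 0 -0.01 0; 1 0.15 0 -0.01 0; 1 0.15 0 -0.01 0; 1 0.15 0 -0.01 0")

```text
clock: 9.17
tcp_pos: [0.4598, -0.0057, 0.1833]
orientation: [0.519, 3.094, 0.002]
contact_force: [0.3, 0.2, -0.0]
grip_width: 0.0004
gripper_force: 0.0
```

```bash
python3 -c "
from h import *
im=r.grab_frame('side'); sknob(im)
t=r.grab_frame('top'); 
cv2.imwrite('pics/end.png',np.hstack([cv2.resize(im[160:400,200:480],None,fx=1.4,fy=1.4),cv2.resize(t[160:400,200:480],None,fx=1.4,fy=1.4)])[:,:,::-1])
sknob(t,'top',(320,215,400,300)); a=cen(blob(im,(0,150,50),(6,255,255),(270,190,380,250)));b=cen(blob(t,(0,150,50),(6,255,255),(320,215,400,300)));p,e=tri(a,b);print(gb(p),e);go()"
```

```text
side [340. 237.] (327, 230, 23, 20) knob near [ 0.0482 -0.0159  0.1808] far [0.039  0.1358 0.0777]
top [369.1 235.5] (356, 223, 27, 26) knob near [ 0.0424 -0.0328  0.1797] far [ 0.102  -0.0327 -0.0527]
[ 0.04459874 -0.03171387  0.18975336] 0.00942519135632247
t 9.27 tcp gb [-0.1303 -0.0357  0.1827] F gb [0.1 0.3] 0.3
spin -0.0004
```

View pics/end.png

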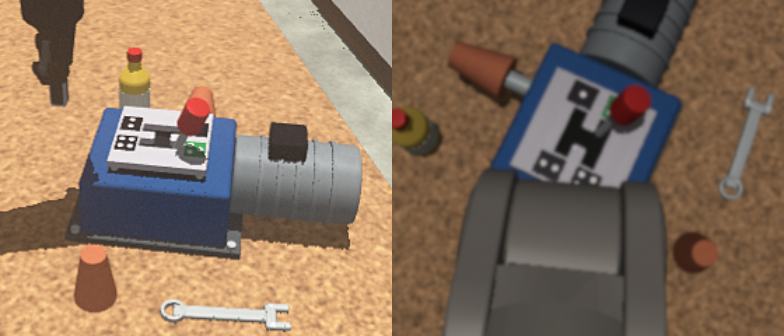

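The knob stands forward and right over the green plate, at gearbox x ≈ 42 mm, y ≈ −33 mm, so fore is about 0.30 and across about 0.23. The arm is clear and the other items have not moved, so I hand in.

```bash
python3 -c "
from bench import r
print(r.hand_in())"
```

```text
the job is handed in; nothing more can be done
None
```

The gearbox is in third: the lever is pushed to its forward stop in the far right slot and released, the arm is clear and the glue, cone and spanner look unmoved; the job is handed in, but no verdict came back.

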